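# Stand the fallen viewing screen up behind the beaker

### The arm

A 7-joint arm with a two-finger parallel gripper is mounted at the origin on the work surface. World frame = base frame: x ahead of the robot, y to its left, z up, the work surface at z = 0. Lengths are in mm, angles in rad, forces in N, time in s.
With the tool pointing down it reaches from about 400 to 875 mm from the base axis. Payload 4.4 kg.
Tool frame: the origin (TCP) lies at the very end of the fingers, on their centre line; the grasp point (between the pads) lies ctrl.grip_depth behind it (ctrl.grip_depth is the distance from the TCP to the grasp point, in mm); z points along the fingers, y is the direction in which the jaws open and shut (so a half turn about z gives the same grasp; the last joint's range is limited). The gripper opens to 85 mm and grips with 20 to 120 N. Pads are 22 mm wide; open, the fingers measure 114 mm over their backs; the gripper's body (76 mm by 85 mm) begins 54 mm behind the grasp point. The pads swing forward as they close: fully open they stand 13 mm farther back than shut.
Start: joints at [1.117, 0.628, 0.038, 1.517, -0.027, 0.996, -0.02], TCP at [245.827, -601.736, 231.313] pointing down, gripper open.
Joint ranges: [-3.06, 3.06], [-0.37, 2.12], [-1.25, 1.32], [0.18, 2.47], [-1.1, 4.24], [0.23, 1.98], [-2.94, 2.94]. Speed limits (rad/s): [2.57, 2.57, 3.14, 3.14, 3.14, 3.14, 3.14].

### API

Orientations are given as [roll, pitch, yaw] about the fixed x, y, z axes, in that order (R = Rz(yaw) Ry(pitch) Rx(roll)).
In Python, from cell import ctrl gives the robot as it stands.
- The arm moves only by the tool servo_tool, never from a script. Its argument "commands" is one flat list of numbers, 5 for each row, row after row: the shift along the tool's x, y, z in units of 25 mm (1.0 is 25 mm), then the turn about the tool's z in units of 6 degrees (1.0 is 6 degrees), then the closure, from 0 (fully open) to 1 (shut). In form: [tx, ty, tz, twist, gripper, tx, ty, tz, twist, gripper, ...]. A call has 1 to 10 rows; each row is the pose to reach, as a shift and turn from the pose commanded when the call began, along the tool's axes at that moment; what a row does not reach only later rows make up. A row lasts 1/12 s, in which the tool goes at most 41.7 mm and 7.16 degrees, less where a joint would pass 70% of its speed; a pose out of reach is approached as far as the arm can. A call with a gripper value outside its range is refused whole. The fingers move at their own pace and stop on an object; the grip force is fixed at half the most. Time passes only in rows, so rows that repeat a pose let the fingers close. It gives the time, the measured TCP pose, the force and the opening at its end, in the units of the state.
- ctrl.read_state(): the state, without advancing time (a new reading comes with each control period).
- ctrl.get_image(name): name is "scene" or "top"; returns a dict with "img" (480x640x3 uint8, blue, green, red), "K" (3x3 intrinsics, pixels), "T" (4x4, takes a point from camera to world coordinates). Camera axes: x right, y down, z forward; pixel columns grow to the right and rows downward; lengths in mm; the calibration is good to about 2 mm. A picture is of the moment at which its call begins. There is no depth.
- ctrl.finish_job(): hands the job in, once; it reports no verdict.
The state is a dict: "clock": time; "qpos": joint angles; "qd": joint speeds; "tau": joint torques, N m; "eef_pos": TCP position; "tool_rot": TCP orientation; "force": force on the tool from outside, world axes, zero at the start; "torque": the same for the moment, N m; "width": finger opening in mm.
Only numpy, scipy, OpenCV 4.12 (cv2) and the standard library are available. Lean on these libraries where they do the work, as an engineer would, in place of code of your own. Each camera call takes 0.05 s, during which the arm holds its last target.

### The job

The black viewing screen has fallen on its back on the school lab bench, its blue foot sticking up. Without ever lifting it off the bench, push the foot over so that the screen stands upright again, then push the standing screen along the bench until the front edge of its foot sits flush against the facing side of the white lamp base, roughly centred on it. Leave the beaker on the lamp base, the dropper bottle and the small pot where they are, and finish with the hand clear.

Things in the scene. Friction and masses are not known exactly. Their poses are not given: they have to be found in the camera images.
- screen: Loose L-shaped screen, 0.25-0.5 kg, 140 mm wide: black panel 95 mm tall, 6 thick; heavier blue foot 90 mm long, 8 thick, square to it. Origin: middle of the outer corner edge (heel). x runs up the panel, z along the foot, y across. In mm, the panel fills x 0-95, z 0-6; the foot x 0-8, z 0-90. It starts with the panel flat on the bench and z up; it stands when x is up and the foot lies flat.
- screen_toe (a point): Middle of the foot's free (toe) edge, 90 mm from the heel, on its underside. Starts 90 mm above the bench. Pushed near here from the panel's side, along the screen's -x, the screen rolls over its heel with 1 to 2 N and past about 30 degrees falls onto its foot by itself.
- screen_top (a point): Middle of the panel's top edge, on its back face, 95 mm from the heel. Once standing, the screen slides on the bench when the panel's back is pushed low down (30 to 40 mm up).
- lamp_base: White square lamp base fixed to the bench, 130 x 130 mm, 40 mm high, round yellow light on top. Origin: centre of its underside, z up. The side facing the fallen screen, where the foot goes, is at its -x, 65 mm from the centre; x points from that side into the base. The screen's heel starts about 195 to 250 mm from the base's centre.
- base_side (a point): the middle of the lower edge of that side of the lamp base, at bench height
- beaker: empty open glass beaker standing on the lamp base, loose, 68 mm across, 95 mm high (its rim 135 mm above the bench); origin at the centre of its underside. Leave alone.
- dropper: white dropper bottle with yellow cap standing on the bench, loose, 34 mm across, 85 mm high; origin at the centre of its underside. Leave alone.
- pot: small clear pot with blue lid standing on the bench, loose, 44 mm across, 50 mm high; origin at the centre of its underside. Leave alone.
Not all that is in view belongs to the job. Leave any orange look-alike of the screen alone.

How it is judged (in metres and radians):
On the way, in this order (a step that is already met when the one before it is completed fails the run):
1. the screen stands upright on its foot (angle between screen's own x axis and vertical below 0.08 rad and height (world z) of screen_toe below 0.01 m), for 0.2 s.
2. the standing screen's foot is flush against the side of the lamp base (all of step 1 and x of screen_toe in the frame of lamp_base between -0.073 and -0.055 m and y of screen_toe in the frame of lamp_base between -0.035 and 0.035 m and angle between the z axis of screen and the x axis of lamp_base, either way round below 0.1 rad), for 0.2 s.
At the end, for the whole second after the job is handed in: The screen stands upright (within 0.08 rad) and at rest on its foot, the toe edge's middle within 8 mm of the lamp base's near side, parallel to it within 0.1 rad and centred within 35 mm; the beaker is within 15 mm, the dropper bottle and pot within 20 mm of where they began, all upright (all of step 2 and linear speed of screen below 0.01 m/s and not (distance of beaker from where it was at the start of the episode above 0.015 m or angle between beaker's own z axis and vertical above 0.3 rad) and not (distance of dropper from where it was at the start of the episode above 0.02 m or angle between dropper's own z axis and vertical above 0.3 rad) and not (distance of pot from where it was at the start of the episode above 0.02 m or angle between pot's own z axis and vertical above 0.3 rad)); the robot touches nothing.
It fails at once if the screen is lifted off the bench (height (world z) of screen above 0.02 m).
It fails at once if the beaker is shifted or tipped (distance of beaker from where it was at the start of the episode above 0.015 m or angle between beaker's own z axis and vertical above 0.3 rad).
It fails at once if the dropper bottle is shifted or tipped (distance of dropper from where it was at the start of the episode above 0.02 m or angle between dropper's own z axis and vertical above 0.3 rad).
It fails at once if the pot is shifted or tipped (distance of pot from where it was at the start of the episode above 0.02 m or angle between pot's own z axis and vertical above 0.3 rad).
It also fails if it takes over 54 s, if anything falls off the work surface, if the arm or the gripper's body presses on something with over 40 N, if the wrist force passes 120 N, or if a joint passes its speed limit or range.

## Working session

There is one attempt and no reset: what is moved stays moved. The work goes in short steps, Python scripts to look and compute and a tool call to move; the robot and the scene stay as the last step left them, time stands still between calls to the robot, and variables do not carry over. Pictures are saved under pics/ and viewed, and the job is handed in when it is done.

Besides the shell and the picture viewer there is one more tool, called after "Call:" by a JSON object that holds its "api" and its "payload". servo_tool: Moves the arm, as the interface text tells. Its arguments: {"type":"object","properties":{"commands":{"type":"array","items":{"type":"number"}}},"required":["commands"]}

```bash
ls; mkdir -p pics; python3 - <<'E'
from cell import ctrl
import cv2,numpy as np
s=ctrl.read_state();print({k:np.round(v,3).tolist() for k,v in s.items()})
for n in("scene","top"):
    d=ctrl.get_image(n);cv2.imwrite(f"pics/{n}0.png",d["img"]);print(n,np.round(d["K"],1).tolist(),np.round(d["T"],3).tolist())
E
```

```text
pics
{'clock': 0.0, 'qpos': [1.117, 0.629, 0.038, 1.518, -0.027, 0.996, -0.02], 'qd': [-0.0, -0.002, -0.001, 0.001, 0.001, -0.0, -0.002], 'tau': [0.0, -56.34, 1.226, -19.345, 0.011, 0.01, -0.0], 'eef_pos': [245.556, -601.125, 230.377], 'tool_rot': [-3.14, 0.0, 0.388], 'force': [0.204, -0.514, 0.507], 'torque': [-0.041, -0.039, -0.057], 'width': 85.319}
scene [[445.4, 0.0, 325.2], [0.0, 445.4, 242.0], [0.0, 0.0, 1.0]] [[0.224, 0.495, -0.839, 1209.111], [0.975, -0.12, 0.189, -210.488], [-0.008, -0.86, -0.51, 523.782], [0.0, 0.0, 0.0, 1.0]]
top [[440.1, 0.0, 320.9], [0.0, 440.1, 237.0], [0.0, 0.0, 1.0]] [[0.005, -0.984, 0.176, 350.881], [-1.0, -0.006, -0.004, -51.524], [0.005, -0.176, -0.984, 976.976], [0.0, 0.0, 0.0, 1.0]]
```

View pics/scene0.png

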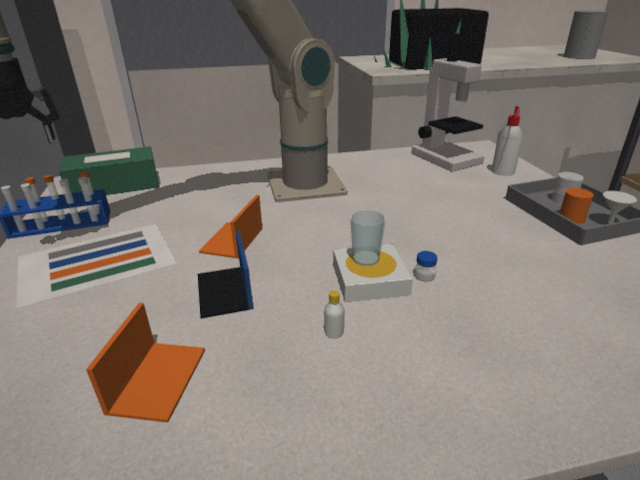

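View pics/top0.png

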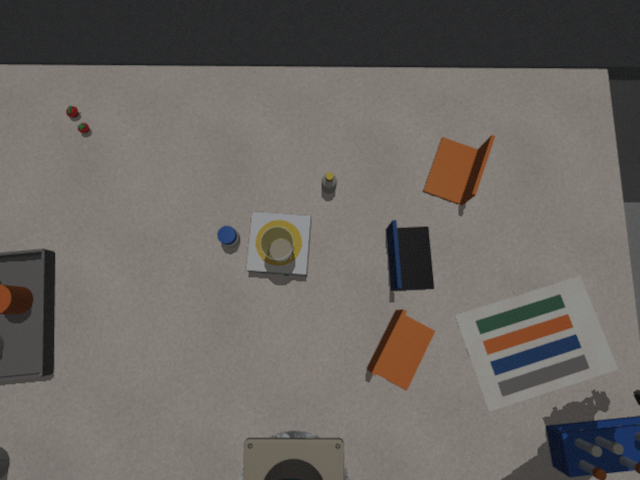

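Candidates for the screen, by top pixel: black panel with blue foot (410,258), orange look-alikes (402,350) and (458,170). I choose the black and blue one and check it in close crops.

```bash
python3 - <<'E'
import cv2,numpy as np
a=cv2.imread("pics/top0.png");b=cv2.imread("pics/scene0.png")
def crop(i,x,y,w,h,s):return cv2.resize(i[y:y+h,x:x+w],None,fx=s,fy=s,interpolation=cv2.INTER_CUBIC)
cv2.imwrite("pics/c1.png",crop(a,370,210,80,60*3//2+5,6)) if 0 else cv2.imwrite("pics/c1.png",crop(a,370,205,100,100,6))
cv2.imwrite("pics/c2.png",crop(a,210,165,133,120,5 if 0 else 5))
cv2.imwrite("pics/c3.png",crop(b,190,225,80,100,6))
cv2.imwrite("pics/c4.png",crop(b,310,200,140,145,4))
E
```

```text
(no output)
```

View pics/c1.png

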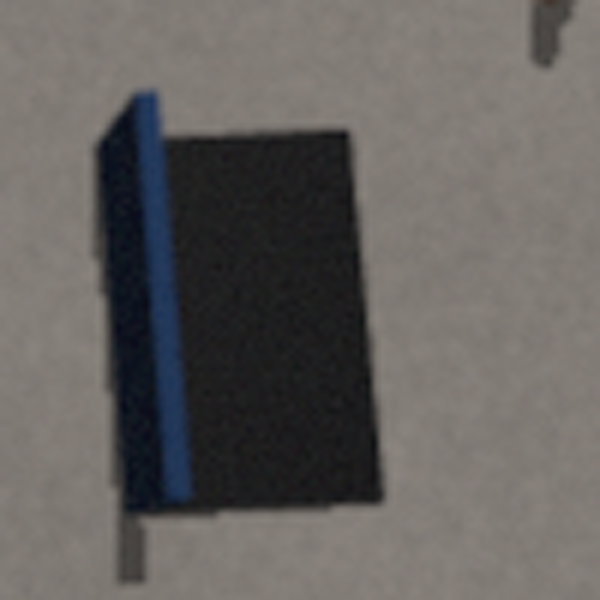

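View pics/c2.png

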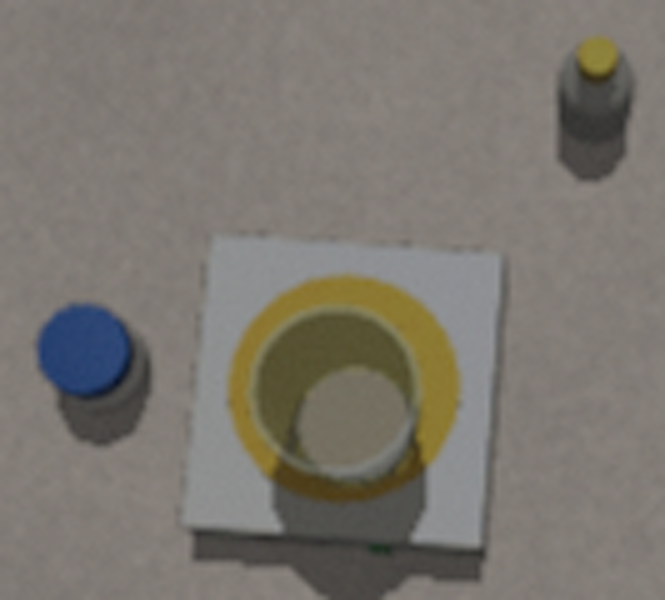

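View pics/c3.png

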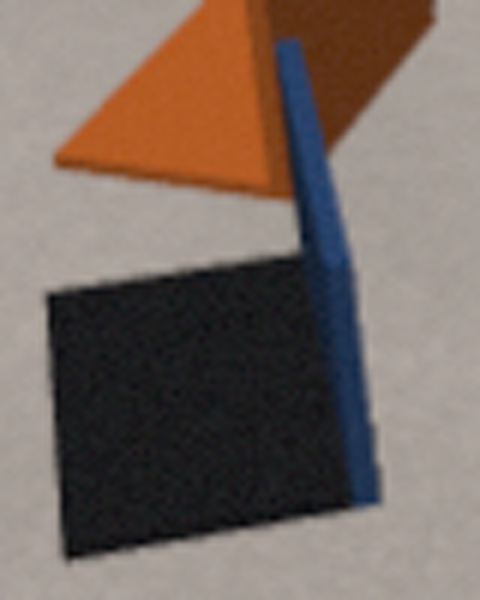

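View pics/c4.png

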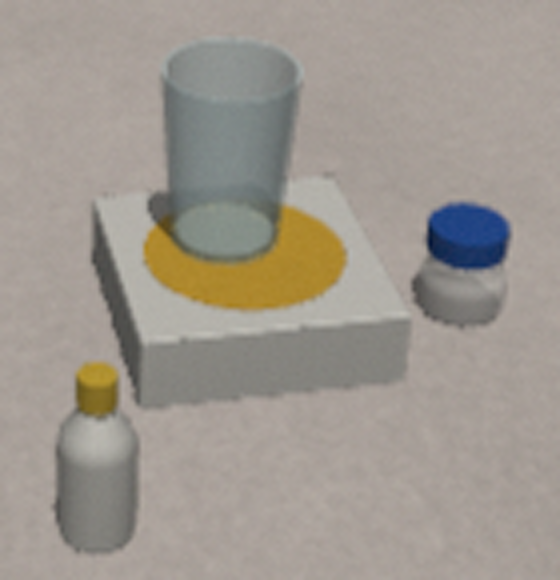

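```bash
cat > h.py <<'E'
import numpy as np
K={"top":np.array([[440.1,0,320.9],[0,440.1,237.0],[0,0,1]]),"scene":np.array([[445.4,0,325.2],[0,445.4,242.0],[0,0,1]])}
T={}
T["top"]=np.array([[0.005,-0.984,0.176,350.881],[-1,-0.006,-0.004,-51.524],[0.005,-0.176,-0.984,976.976]])
T["scene"]=np.array([[0.224,0.495,-0.839,1209.111],[0.975,-0.12,0.189,-210.488],[-0.008,-0.86,-0.51,523.782]])
def w(cam,u,v,z):
    d=T[cam][:,:3]@np.linalg.inv(K[cam])@np.array([u,v,1.]);o=T[cam][:,3]
    return (o+d*(z-o[2])/d[2])[:2]
E
python3 - <<'E'
from h import *
t=lambda n,L,s,ox,oy,cam="top":[print(n,np.round(w(cam,ox+x/s,oy+y/s,z),1)) for x,y,z in L]
t("paneltop",[(350,132,6),(382,500,6)],6,370,205)
t("heel",[(98,145,0),(125,510,0)],6,370,205)
t("toe under",[(138,92,90),(165,502,90)],6,370,205)
t("toe in",[(158,92,90),(190,500,90)],6,370,205)
t("base",[(213,237,40),(502,255,40),(484,548,40),(184,527,40)],5,210,165)
t("beaker bot",[(355,420,40)],5,210,165);t("rim",[(334,392,135)],5,210,165)
t("drop",[(598,57,85)],5,210,165);t("pot",[(85,350,50)],5,210,165)
S=lambda n,L,s,ox,oy:t(n,L,s,ox,oy,"scene")
S("toeS under",[(300,40,90),(350,262,90)],6,190,225)
S("toeS in",[(276,42,90),(308,262,90)],6,190,225)
S("heelS",[(380,503,0)],6,190,225)
S("baseS",[(95,200,40),(145,340,40),(408,320,40)],4,310,200)
S("dropS",[(97,545-8,0)],4,310,200)
S("panelS",[(47,293,6),(66,555,6)],6,190,225)
E
```

```text
paneltop [ 548.9 -297.5]
paneltop [ 411.4 -304.1]
heel [ 544.5 -203.6]
heel [ 407.6 -210.7]
toe under [ 545.3 -203.8]
toe under [ 405.1 -209.5]
toe in [ 545.4 -210.6]
toe in [ 405.8 -217.9]
base [572.1  94.1]
base [564.9 -32.2]
base [436.9 -25.7]
base [445.2 102.3]
beaker bot [491.7  30.4]
rim [488.4  30.5]
drop [640.5 -72.8]
pot [519.8 145.7]
toeS under [ 415.9 -205.8]
toeS under [ 552.4 -200. ]
toeS in [ 415.3 -213.7]
toeS in [ 549.5 -211.9]
heelS [ 551.4 -199.3]
baseS [449.  -21.3]
baseS [572.7 -28.3]
baseS [586.2  94.5]
dropS [652.1 -70.5]
panelS [ 419.8 -300. ]
panelS [ 561.4 -292.3]
```

```bash
cat >> h.py <<'E'
def rel(target,yaw_t=None):
    from cell import ctrl
    from scipy.spatial.transform import Rotation as R
    s=ctrl.read_state();Rm=R.from_euler("xyz",s["tool_rot"]).as_matrix()
    d=Rm.T@(np.array(target)-s["eef_pos"])/25
    print("pos",np.round(s["eef_pos"],1),"rot",np.round(s["tool_rot"],3),"F",np.round(s["force"],1),"t",s["clock"])
    print("units",np.round(d,2),"twist", None if yaw_t is None else round(-(np.degrees(yaw_t-s["tool_rot"][2]))/6,2))
E
python3 - <<'E'
from h import *; from cell import ctrl
print(ctrl.grip_depth); rel([480,-250,150],1.62)
E
```

```text
18.700000000000003
pos [ 245.6 -601.2  230.5] rot [-3.14   0.     0.388] F [-0.6  0.4  0.5] t 0.1
units [13.99 -9.45  3.24] twist -11.77
```

Call:
{"api": "servo_tool", "payload": {"commands": [14,-9.45,3.2,-11.8,0,14,-9.45,3.2,-11.8,0,14,-9.45,3.2,-11.8,0,14,-9.45,3.2,-11.8,0,14,-9.45,3.2,-11.8,0,14,-9.45,3.2,-11.8,0,14,-9.45,3.2,-11.8,0,14,-9.45,3.2,-11.8,0,14,-9.45,3.2,-11.8,0,14,-9.45,3.2,-11.8,0]}}

```text
clock: 0.93
eef_pos: [473.9, -259.7, 153.3]
tool_rot: [-3.141, -0.0, 1.629]
force: [0.4, -1.7, -0.3]
width: 85.6
```

```bash
python3 -c "
from h import *; rel([480,-250,150],1.62)"
```

```text
pos [ 473.9 -259.7  153.3] rot [-3.141 -0.     1.629] F [ 0.4 -1.7 -0.3] t 0.9333
units [0.37 0.27 0.13] twist 0.09
```

Call:
{"api": "servo_tool", "payload": {"commands": [0,0,0,0,0,0,0,0,0,0]}}

```text
clock: 1.1
eef_pos: [474.6, -258.2, 153.2]
tool_rot: [-3.141, -0.002, 1.629]
force: [-0.7, -1.1, 0.4]
width: 85.6
```

```bash
python3 -c "
from h import *; rel([480,-255,53],1.62)
from cell import ctrl
import cv2
for n in('top','scene'): cv2.imwrite('pics/%s1.png'%n,ctrl.get_image(n)['img'])"
```

```text
pos [ 474.6 -258.2  153.2] rot [-3.141e+00 -2.000e-03  1.629e+00] F [-0.7 -1.1  0.4] t 1.1
units [0.11 0.23 4.01] twist 0.09
```

View pics/scene1.png

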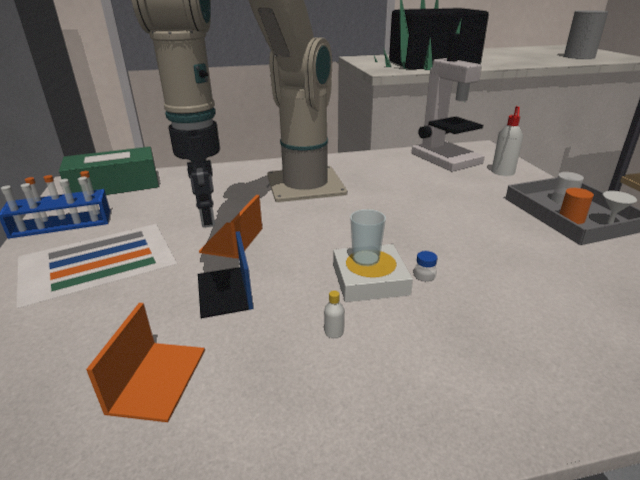

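View pics/top1.png

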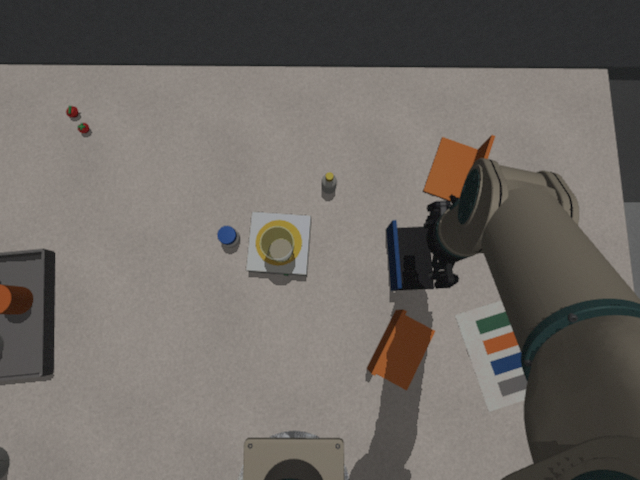

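The black and blue screen is unchanged: foot edge at (393,222)-(400,288) in the top view, with both fingers behind it over the panel at (435,205) and (447,283). Descending.

Call:
{"api": "servo_tool", "payload": {"commands": [0.1,0.2,1.2,0.1,0,0.1,0.2,2.4,0.1,0,0.1,0.2,3.4,0.1,0,0.1,0.2,4,0.1,0,0.1,0.2,4,0.1,0,0.1,0.2,4,0.1,0]}}

```text
clock: 1.7
eef_pos: [476.9, -260.2, 53.4]
tool_rot: [-3.14, 0.0, 1.61]
force: [-0.3, 0.1, 0.9]
width: 85.6
```

```bash
python3 -c "
from h import *; rel([480,-190,53],1.62)
from cell import ctrl
import cv2
for n in('top','scene'): 
  i=ctrl.get_image(n)['img'];i=i[180:330,340:540] if n=='top' else i[150:350,130:330]
  cv2.imwrite('pics/%s2.png'%n,cv2.resize(i,None,fx=3,fy=3))"
```

```text
pos [ 476.9 -260.2   53.4] rot [-3.14  0.    1.61] F [-0.3  0.1  0.9] t 1.7
units [2.8  0.23 0.02] twist -0.09
```

View pics/scene2.png

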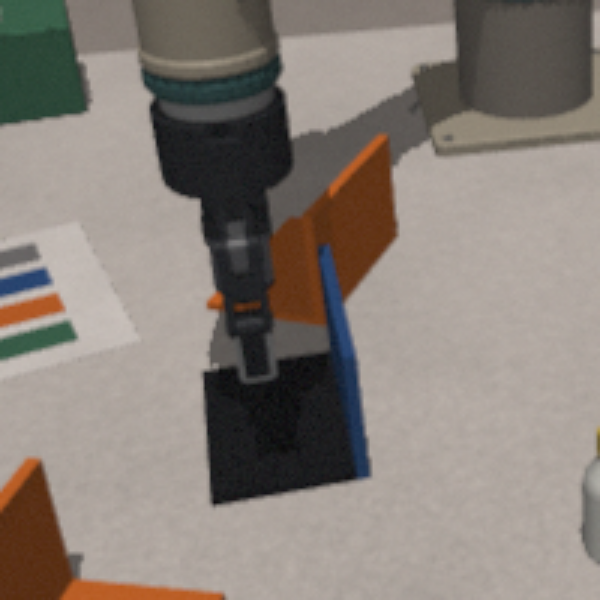

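View pics/top2.png

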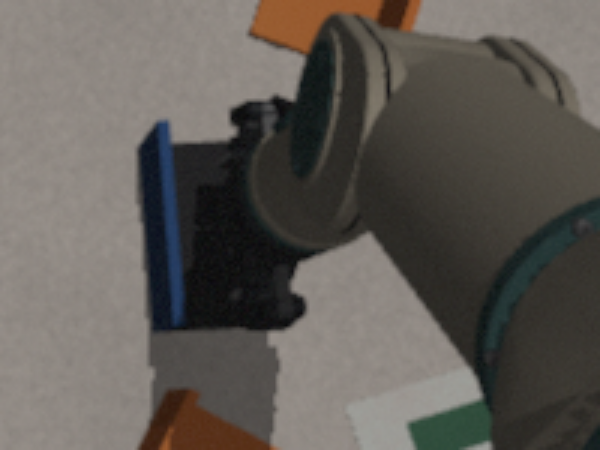

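The fingers hang clear above the panel about 35 mm behind the foot (scene crop, fingertip at (258,375), foot at (345,360)). Pushing gently.

Call:
{"api": "servo_tool", "payload": {"commands": [0.4,0.1,0,-0.1,0,0.8,0.1,0,-0.1,0,1.0,0.1,0,-0.1,0,1.2,0.1,0,-0.1,0,1.35,0.1,0,-0.1,0,1.5,0.1,0,-0.1,0,1.65,0.1,0,-0.1,0,1.8,0.1,0,-0.1,0,1.95,0.1,0,-0.1,0,2.1,0.1,0,-0.1,0]}}

```text
clock: 2.63
eef_pos: [478.4, -205.8, 53.7]
tool_rot: [-3.142, -0.0, 1.623]
force: [0.1, -0.6, -0.4]
width: 85.3
```

```bash
cat > look.py <<'E'
import sys
from h import *; rel([480,-190,53],1.62)
from cell import ctrl
import cv2
k=sys.argv[1]
a=ctrl.get_image('top')['img'][160:310,230:480];b=ctrl.get_image('scene')['img'][180:350,180:430]
o=np.vstack([cv2.resize(i,(600,h),interpolation=cv2.INTER_CUBIC) for i,h in((a,360),(b,408))]);o=cv2.resize(o,None,fx=.78,fy=.78)
cv2.imwrite(f'pics/l{k}.png',o)
E
python3 look.py 3
```

```text
pos [ 478.4 -205.8   53.7] rot [-3.142 -0.     1.623] F [ 0.1 -0.6 -0.4] t 2.6333
units [0.63 0.1  0.03] twist 0.03
```

View pics/l3.png

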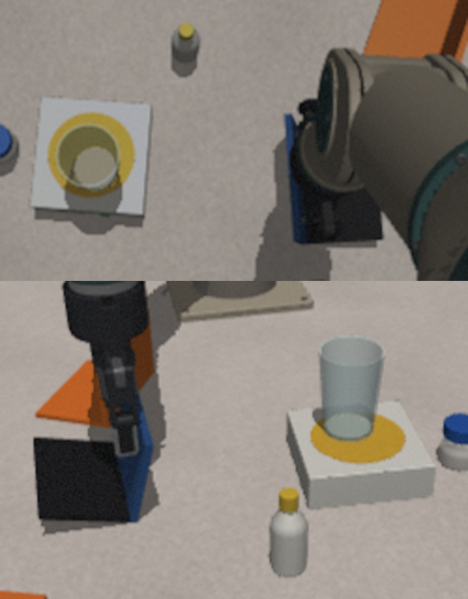

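The foot has started to lean: the panel edge at (35,440) is slightly off the bench and the fingers are on the foot at (128,450). Continuing.

Call:
{"api": "servo_tool", "payload": {"commands": [0.15,0,0,0,0,0.3,0,0,0,0,0.45,0,0,0,0,0.6,0,0,0,0,0.75,0,0,0,0,0.9,0,0,0,0]}}

```text
clock: 3.23
eef_pos: [477.3, -183.0, 53.8]
tool_rot: [-3.142, -0.0, 1.624]
force: [0.2, -0.9, 0.2]
width: 85.7
```

```bash
python3 look.py 4
```

```text
pos [ 477.3 -183.    53.8] rot [-3.142 -0.     1.624] F [ 0.2 -0.9  0.2] t 3.2333
units [-0.29  0.09  0.03] twist 0.03
```

View pics/l4.png

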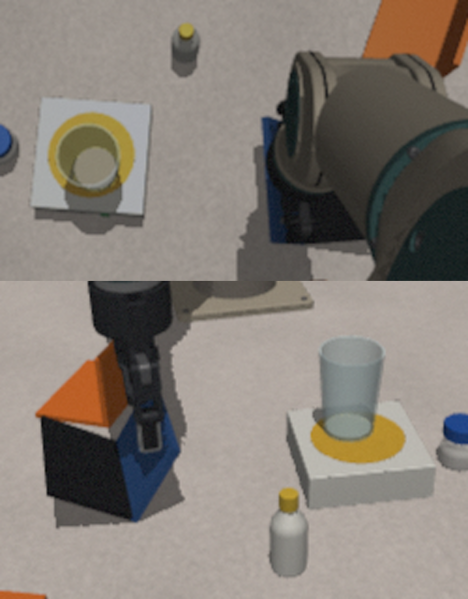

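It now leans about 25-30 degrees, with the heel still at (135,517). Continuing a little further.

Call:
{"api": "servo_tool", "payload": {"commands": [0.2,0,0,0,0,0.4,0,0,0,0,0.6,0,0,0,0,0.8,0,0,0,0,0.8,0,0,0,0]}}

```text
clock: 3.75
eef_pos: [476.3, -162.0, 53.8]
tool_rot: [-3.142, -0.001, 1.625]
force: [0.1, 1.0, 0.4]
width: 85.7
```

```bash
python3 look.py 5
```

```text
pos [ 476.3 -162.    53.8] rot [-3.142e+00 -1.000e-03  1.625e+00] F [0.1 1.  0.4] t 3.75
units [-1.13  0.09  0.03] twist 0.05
```

View pics/l5.png

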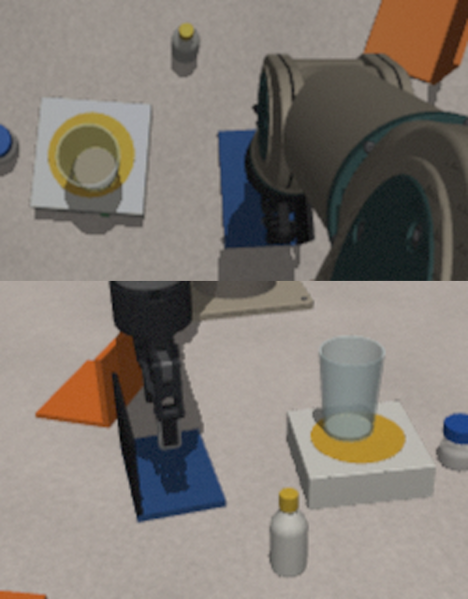

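The screen has fallen onto its foot (scene crop: foot flat from (138,515) to (222,500), panel upright at left). Rising, then checking.

Call:
{"api": "servo_tool", "payload": {"commands": [0.1,0,-0.8,0,0,0.1,0,-1.8,0,0,0.1,0,-2.8,0,0,0,0,-3.2,0,0,-1.5,0,-3.2,0,0,-3.0,0,-3.2,0,0,-4.4,0,-3.2,0,0,-4.8,0,-3.2,0,0,-4.8,0,-3.2,0,0]}}

```text
clock: 4.6
eef_pos: [481.6, -288.4, 133.6]
tool_rot: [-3.142, 0.003, 1.616]
force: [1.1, 0.5, 0.4]
width: 85.4
```

```bash
python3 look.py 6; python3 -c "
from cell import ctrl
import cv2
for n in('top','scene'):
  i=ctrl.get_image(n)['img'];i=i[195:305,330:440] if n=='top' else i[205:325,210:320]
  cv2.imwrite('pics/%s6.png'%n,cv2.resize(i,None,fx=5,fy=5,interpolation=2))"
```

```text
pos [ 481.6 -288.4  133.6] rot [-3.142e+00  3.000e-03  1.616e+00] F [1.1 0.5 0.4] t 4.6
units [3.94 0.12 3.21] twist -0.03
```

View pics/top6.png

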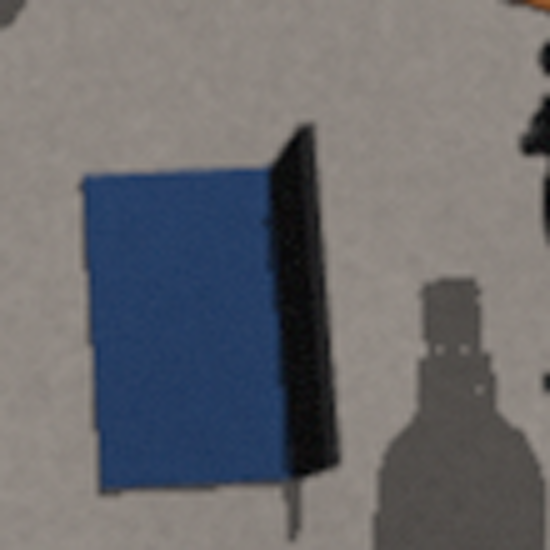

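View pics/scene6.png

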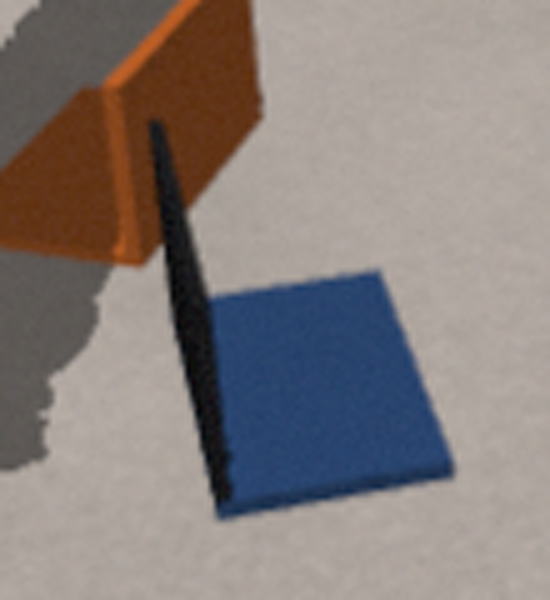

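View pics/l6.png

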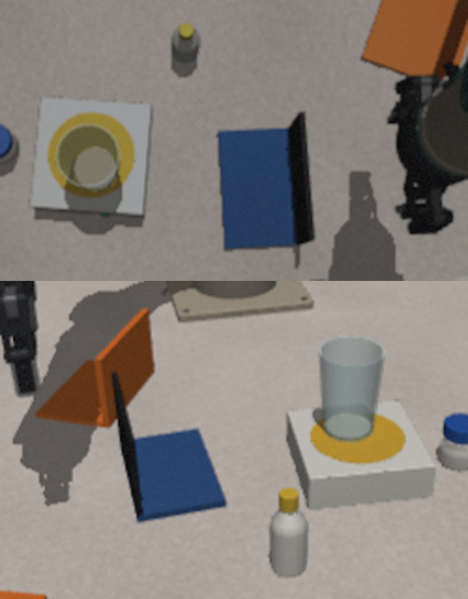

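The screen stands upright: toe edge at (82,176)-(98,488) and panel top at (315,123)-(340,465) in the top crop. Dropper, beaker and pot are unmoved. Computing the push.

```bash
cat > m.py <<'E'
from h import *
def pose(toe,pan=None):
    b=[w("top",210+x/5,165+y/5,40) for x,y in((213,237),(502,255),(484,548),(184,527))]
    c=np.mean(b,0); bx=(b[0]-b[1])+(b[3]-b[2]); bx/=np.hypot(*bx); by=np.array([-bx[1],bx[0]])
    t=np.mean(toe,0); e=toe[0]-toe[1]; e=e if e[0]>0 else -e; ez=np.array([-e[1],e[0]])/np.hypot(*e)
    print("base c",c.round(1),"bx",bx.round(3),"toe",t.round(1),"len",np.hypot(*e).round(1),"footdir",ez.round(3))
    r=t-c; print("toe in base x %.1f y %.1f"%(r@bx,r@by),"ang",round(np.degrees(np.arctan2(bx[0]*ez[1]-bx[1]*ez[0],bx@ez)),2))
    if pan is not None: print("panel back",np.round(pan,1))
E
python3 - <<'E'
from m import *
q=lambda x,y,z:w("top",330+x/5,195+y/5,z)
pose([q(82,176,8),q(98,488,8)],[q(315,123,95),q(340,465,95)])
q=lambda x,y,z:w("scene",210+x/5,205+y/5,z)
print(q(380,270,8),q(452,468,8),q(155,120,95))
rel([480,-255,40],1.6)
E
```

```text
base c [504.8  34.6] bx [0.061 0.998] toe [ 470.5 -115.8] len 139.2 footdir [-0.045  0.999]
toe in base x -152.2 y 25.0 ang 6.09
panel back [[ 545.8 -202.9]
 [ 406.1 -209.6]]
[ 410.0915413  -116.66949018] [ 551.86599282 -110.92017786] [ 414.50873003 -203.22759705]
pos [ 482.6 -281.5  133.6] rot [-3.141e+00 -1.000e-03  1.626e+00] F [-0.9 -0.3 -0.6] t 4.8
units [ 1.06 -0.05  3.75] twist 0.25
```

Call:
{"api": "servo_tool", "payload": {"commands": [0,0,1.2,0,0,0,0,2.4,0,0,0,0,3.6,0.1,0,0,0,4.2,0.1,0,0,0,4.2,0.1,0,0,0,4.2,0.1,0]}}

```text
clock: 5.3
eef_pos: [482.6, -281.6, 28.4]
tool_rot: [-3.14, -0.002, 1.615]
force: [-0.1, 0.0, 0.4]
width: 85.6
```

```bash
python3 look.py 7
```

```text
pos [ 482.6 -281.6   28.4] rot [-3.140e+00 -2.000e-03  1.615e+00] F [-0.1  0.   0.4] t 5.3
units [ 3.67  0.06 -0.98] twist -0.04
```

View pics/l7.png

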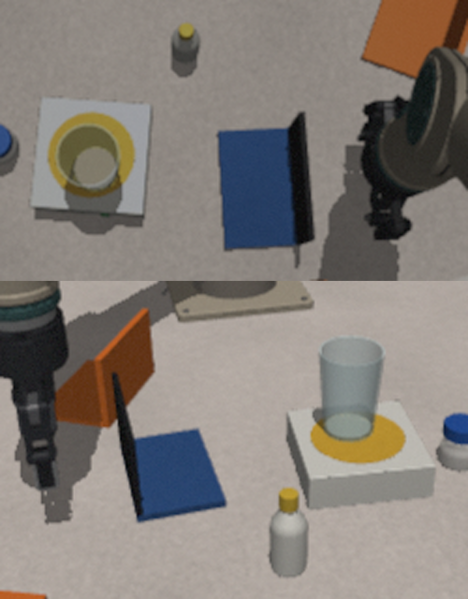

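Call:
{"api": "servo_tool", "payload": {"commands": [0.7,0,0,0,0,1.4,0,0,0,0,1.9,0,0,0,0,2.1,0,0,0,0,2.2,0,0,0,0,2.3,0,0,0,0,2.4,0,0,0,0,2.5,0,0,0,0,2.6,0,0,0,0,2.7,0,0,0,0]}}

```text
clock: 6.23
eef_pos: [479.5, -216.7, 28.7]
tool_rot: [-3.141, 0.001, 1.612]
force: [-0.7, -3.8, 0.1]
width: 85.4
```

```bash
python3 look.py 8
```

```text
pos [ 479.5 -216.7   28.7] rot [-3.141e+00  1.000e-03  1.612e+00] F [-0.7 -3.8  0.1] t 6.2333
units [ 1.06  0.06 -0.97] twist -0.07
```

View pics/l8.png

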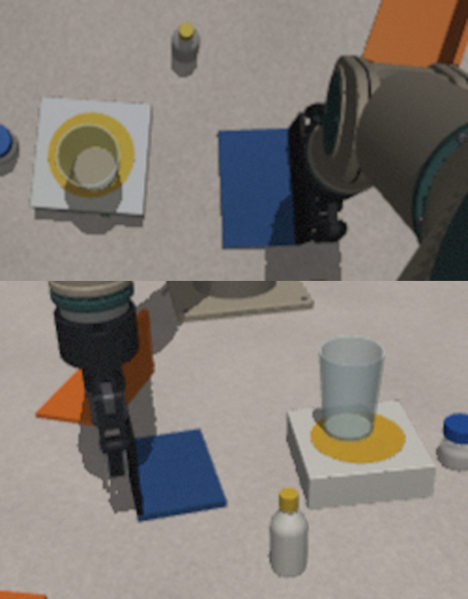

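Contact at TCP y = -217, force 3.8 N. Next I push 40 mm while turning 6 degrees clockwise and shifting 12 mm along the tool's +y.

Call:
{"api": "servo_tool", "payload": {"commands": [0.2,0.05,0,0.05,0,0.4,0.1,0,0.15,0,0.6,0.15,0,0.3,0,0.8,0.2,0,0.45,0,1.0,0.3,0,0.6,0,1.2,0.4,0,0.75,0,1.4,0.45,0,0.9,0,1.6,0.5,0,1.0,0,1.6,0.5,0,1.0,0]}}

```text
clock: 7.08
eef_pos: [491.3, -173.7, 28.8]
tool_rot: [3.141, -0.001, 1.509]
force: [0.8, 0.4, 0.6]
width: 85.5
```

```bash
python3 look.py 9; python3 -c "
from cell import ctrl
import cv2
i=ctrl.get_image('top')['img'][195:305,290:430]
cv2.imwrite('pics/top9.png',cv2.resize(i,None,fx=5,fy=5,interpolation=2))"
```

```text
pos [ 491.3 -173.7   28.8] rot [ 3.141e+00 -1.000e-03  1.509e+00] F [0.8 0.4 0.6] t 7.0833
units [-0.68 -0.41 -0.97] twist -1.06
```

View pics/l9.png

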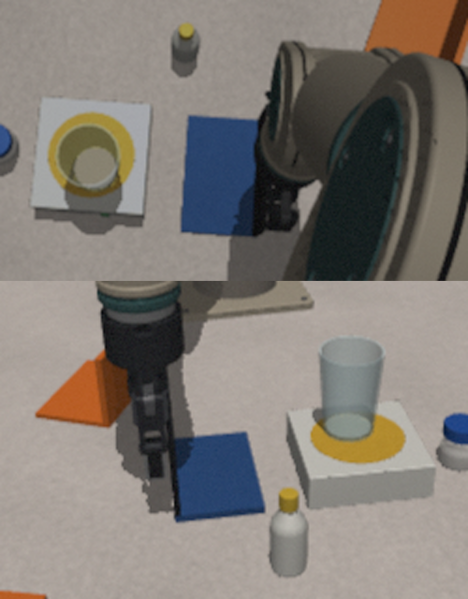

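View pics/top9.png

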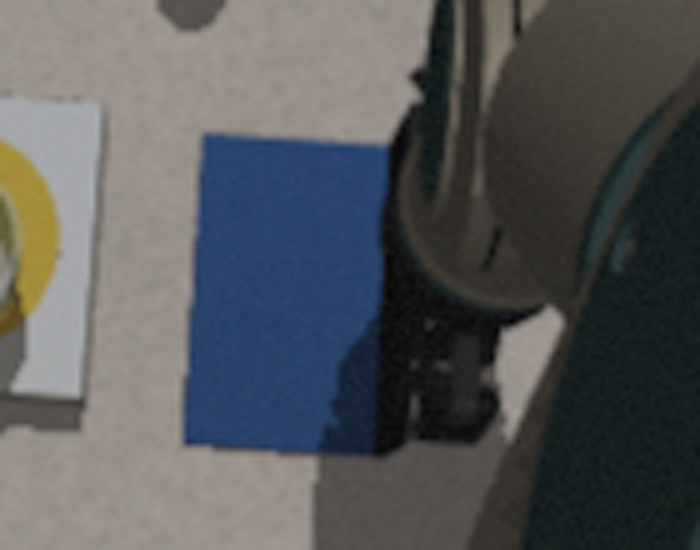

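```bash
python3 - <<'E'
from m import *
q=lambda x,y,z:w("top",290+x/5,195+y/5,z)
pose([q(205,135,8),q(185,443,8)])
E
```

```text
base c [504.8  34.6] bx [0.061 0.998] toe [489.5 -73.7] len 138.5 footdir [0.062 0.998]
toe in base x -109.1 y 8.7 ang -0.07
```

Aligned to within 0.1°, about 44 mm short of the base and 9 mm off centre. Pushing on.

Call:
{"api": "servo_tool", "payload": {"commands": [0.2,0.03,0,0,0,0.4,0.06,0,0,0,0.6,0.1,0,0,0,0.8,0.15,0,0,0,1.0,0.2,0,0,0,1.15,0.2,0,0,0,1.3,0.2,0,0,0,1.4,0.2,0,0,0,1.5,0.2,0,0,0]}}

```text
clock: 7.98
eef_pos: [498.0, -138.3, 28.8]
tool_rot: [3.141, 0.0, 1.508]
force: [-1.1, -3.6, 0.4]
width: 85.3
```

```bash
python3 look.py 10; python3 -c "
from cell import ctrl
import cv2
i=ctrl.get_image('top')['img'][195:305,230:370]
cv2.imwrite('pics/top10.png',cv2.resize(i,None,fx=5,fy=5,interpolation=2))"
```

```text
pos [ 498.  -138.3   28.8] rot [3.141 0.    1.508] F [-1.1 -3.6  0.4] t 7.9833
units [-2.11 -0.59 -0.97] twist -1.07
```

View pics/l10.png

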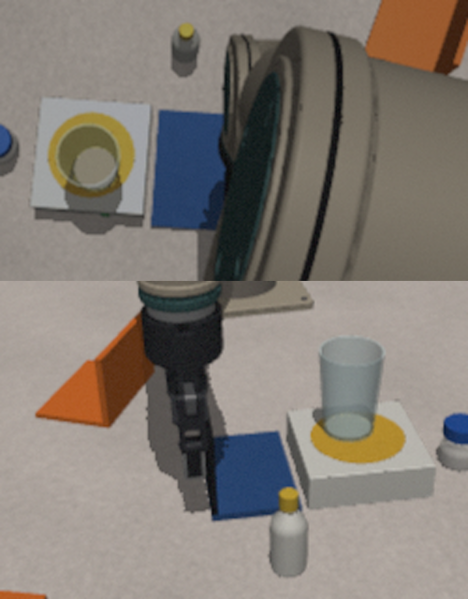

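View pics/top10.png

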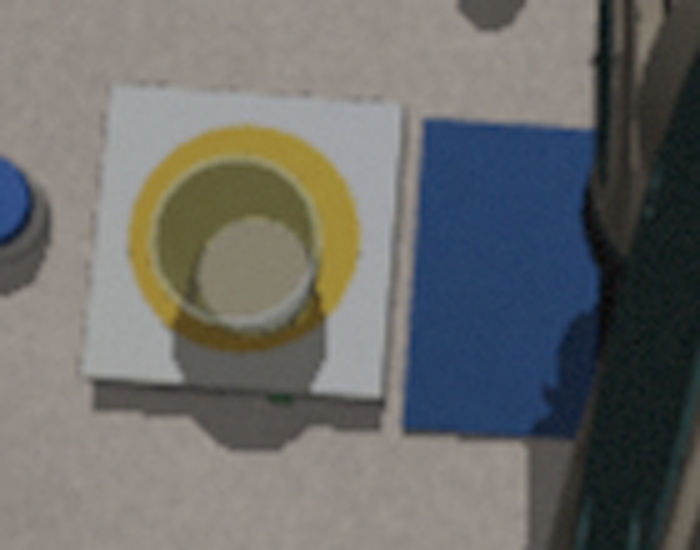

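```bash
python3 - <<'E'
from m import *
q=lambda x,y,z:w("top",230+x/5,195+y/5,z)
pose([q(425,120,8),q(404,432,8)])
E
```

```text
base c [504.8  34.6] bx [0.061 0.998] toe [495.1 -37.9] len 140.6 footdir [0.058 0.998]
toe in base x -73.0 y 5.2 ang 0.16
```

Call:
{"api": "servo_tool", "payload": {"commands": [0.08,0,0,0,0,0.16,0,0,0,0,0.22,0,0,0,0,0.22,0,0,0,0]}}

```text
clock: 8.47
eef_pos: [498.3, -132.7, 28.8]
tool_rot: [3.141, -0.0, 1.508]
force: [0.0, -2.7, -0.4]
width: 85.6
```

Call:
{"api": "servo_tool", "payload": {"commands": [0.05,0,0,0,0,0.1,0,0,0,0,0.1,0,0,0,0]}}

```text
clock: 8.72
eef_pos: [498.4, -130.4, 28.8]
tool_rot: [3.142, 0.0, 1.508]
force: [0.8, -3.0, -0.1]
width: 85.2
```

Call:
{"api": "servo_tool", "payload": {"commands": [0.05,0,0,0,0,0.1,0,0,0,0,0.1,0,0,0,0]}}

```text
clock: 8.97
eef_pos: [498.3, -129.1, 29.0]
tool_rot: [3.142, 0.001, 1.507]
force: [-1.2, -6.1, 2.1]
width: 85.4
```

```bash
python3 -c "
from cell import ctrl
import cv2,numpy as np
s=ctrl.read_state();print(s['eef_pos'],s['force'])
a=cv2.resize(ctrl.get_image('top')['img'][205:295,240:350],None,fx=5,fy=5,interpolation=2)
b=cv2.resize(ctrl.get_image('scene')['img'][230:320,260:430],None,fx=5,fy=5,interpolation=2)
cv2.imwrite('pics/t11.png',a);cv2.imwrite('pics/s11.png',b[:, :800])"
```

```text
[ 498.3451857  -129.12752384   29.00988154] [-1.15393811 -6.06866317  2.06933373]
```

View pics/t11.png

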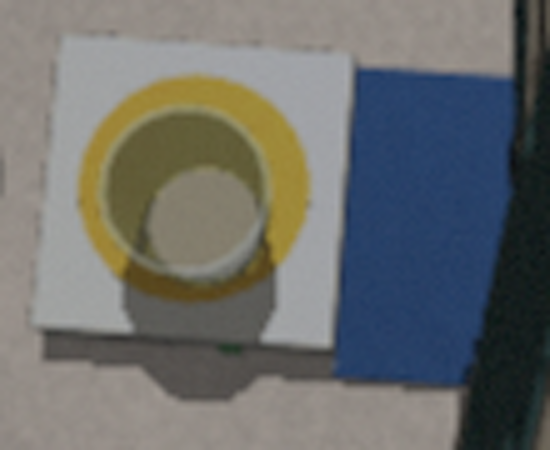

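View pics/s11.png

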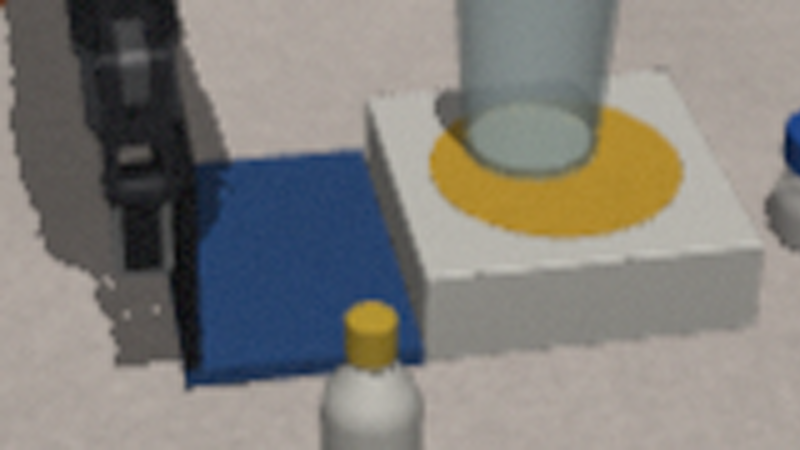

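The toe edge (345,225 in the top crop) touches the base side along its length. The force rose from 3 to 6 N as TCP travel stalled. Backing away straight, then up.

Call:
{"api": "servo_tool", "payload": {"commands": [-0.2,0,0,0,0,-0.6,0,0,0,0,-1.2,0,0,0,0,-2.2,0,0,0,0,-3.2,0,0,0,0,-4,0,-0.8,0,0,-4.5,0,-2,0,0,-5,0,-3.2,0,0,-6,0,-4,0,0,-6,0,-4,0,0]}}

```text
clock: 9.9
eef_pos: [490.8, -284.6, 132.9]
tool_rot: [3.134, 0.006, 1.503]
force: [-0.2, -0.8, 0.4]
width: 85.4
```

Call:
{"api": "servo_tool", "payload": {"commands": [-1,0,0,0,0,-2,0,0,0,0,-2,0,0,0,0,-2,0,0,0,0]}}

```text
clock: 10.23
eef_pos: [485.1, -328.9, 128.1]
tool_rot: [-3.141, -0.0, 1.505]
force: [-0.2, 2.0, 0.3]
width: 85.8
```

```bash
python3 look.py 12; python3 -c "
from cell import ctrl
import cv2
i=ctrl.get_image('top')['img'][165:285,210:350]
cv2.imwrite('pics/top12.png',cv2.resize(i,None,fx=5,fy=5,interpolation=2))"
```

```text
pos [ 485.1 -328.9  128.1] rot [-3.141 -0.     1.505] F [-0.2  2.   0.3] t 10.2333
units [ 5.53 -0.56  3.01] twist -1.09
```

View pics/l12.png

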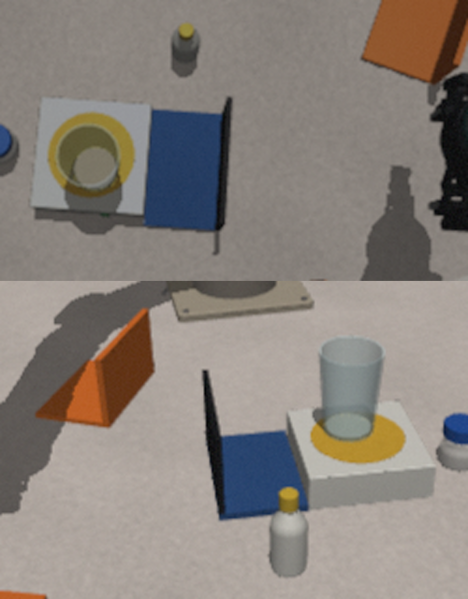

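View pics/top12.png

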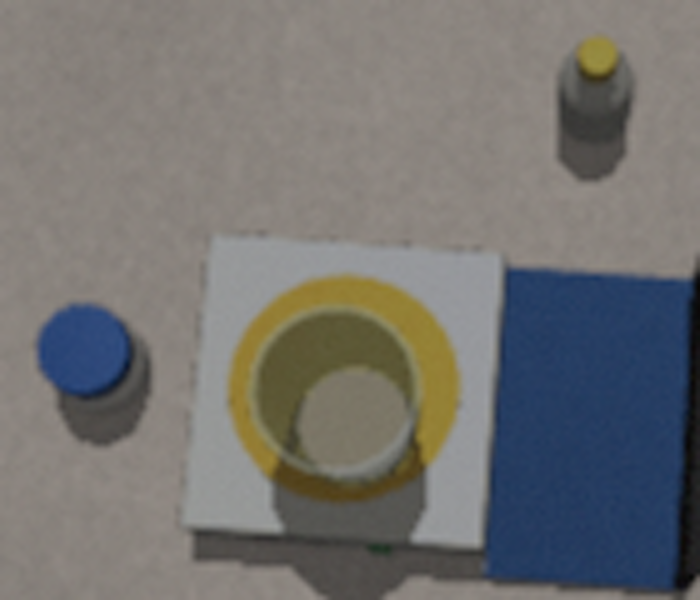

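The foot is flush along the base side, with its edge at (504,268)-(487,575). The beaker, cap (598,57) and pot lid (85,350) are at their original pixels.

```bash
python3 - <<'E'
from m import *
q=lambda x,y,z:w("top",210+x/5,165+y/5,z)
pose([q(504,268,8),q(487,575,8)])
from cell import ctrl
print(ctrl.finish_job())
E
```

```text
base c [504.8  34.6] bx [0.061 0.998] toe [497.1 -29.4] len 138.3 footdir [0.045 0.999]
toe in base x -64.4 y 3.8 ang 0.93
the job is handed in; nothing more can be done
None
```

I pushed the foot over so the black and blue screen rolled onto it. I then pushed the standing screen against the lamp base with both open fingers, correcting its angle on the way. After that I backed the hand well clear and handed the job in at about 10 s of the 54 s; the hand-in gives no verdict.

**Last checks (top camera):**
- **Position:** the toe edge is at x = -64.4 mm in the lamp base frame, flush with the side at -65 mm. It is 3.8 mm off centre and parallel within about 1°.
- **Contact:** the pushing force rose from 3 to 6 N as the arm's travel stalled against the base.
- **Upright and untouched:** the screen stands upright. The beaker, dropper bottle and pot are at the same pixels as at the start.

**Disagreement:** the two cameras differed by 7 to 13 mm in world x, more than the stated 2 mm calibration. This affects only the centring, which still has ample room within its 35 mm limit.

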